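# Load the engine kit tray and show its tag in the inspection mirror

### The job

Load the three engine parts (the steel bearing cap, the round tappet and the brass head bolt) into the black parts tray. Then take the red grip of the sprung inspection mirror and turn the mirror until the small inspection camera on the same stand sees the tray's orange tag in the middle of the mirror, and keep holding the mirror there: it springs back if let go, so finish while holding it still. Leave the piston, the grease jar and the black socket where they are, and do not tip the tray.

Things in the scene. Friction and masses are not known exactly. Their poses are not given: they have to be found in the camera images.
- cap: Steel bearing cap to load: a small bridge with two feet, 24 mm (its x) by 64 mm (its y), 32 mm high, about 0.25 kg, standing on its feet on the bench. The top bar is 44 mm long in y; the whole width in x is 24 mm. Origin: centre of the underside, z up.
- tappet: Aluminium bucket tappet to load: a plain upright cylinder, 34 mm diameter, 30 mm high, about 0.09 kg. Origin: centre of the underside, z up.
- bolt: Brass-coloured head bolt to load, standing on its head: head 22 mm diameter and 12 mm high with a 28 mm flange up to 15 mm, then a shank of 11 mm diameter up to 79 mm, about 0.1 kg. It may fall over in the tray. Origin: centre of the head's end face (the underside at the start), z along the shank.
- bolt_tip (a point): The end of the bolt's shank, 79 mm along the bolt's z from its origin.
- tray: Loose black parts tray, about 0.9 kg: open box 160 mm (x) by 220 mm (y) by 50 mm high, walls and floor 4 mm. At the middle of its +y end an upright white plate, 50 mm wide, 4 mm thick, its top 125 mm above the bench, carries the tag. Origin: centre of the underside, z up.
- tag (a point): Centre of the round orange tag (36 mm diameter) on the outer face of the white plate, 100 mm above the bench; 115 mm from the tray's origin along the tray's y. It faces along the tray's +y, roughly to the mirror.
- mirror: Upright mirror, 84 mm wide, 62 to 140 mm above the bench, blue frame. Turns only about its vertical axis through its origin (at bench level). The glass faces along its x; y lies in the glass. At rest it faces the camera squarely; turns from there only clockwise seen from above, up to 1.4 rad, against a spring of 0.12 N m/rad. The tag needs 0.25 to 0.95 rad: half the angle lens-axis-tag.
- mirror_grip (a point): Centre of the red grip bar on top of the mirror, on the turning axis, 168 mm above the bench: 14 mm thick along the mirror's x, 34 mm along the mirror's y, 42 mm high (147 to 189 mm above the bench). Pinch it across the 14 mm from above and turn it about the vertical.
- lens (a point): Front of the lens of the small black inspection camera fixed on the mirror's base plate, 149 mm from the mirror's axis, 100 mm above the bench, level with the mirror's middle; it looks straight at the axis. The camera body is 50 by 36 by 36 mm, its top 118 mm above the bench. Base plate 270 by 85 by 12 mm.
- sight (a point): Unseen point on the mirror's axis, 100 mm above the bench. Its x axis is the direction in which the camera looks after bouncing off the mirror (so it turns twice as far as the mirror); the tag is in the middle of the mirror when the tag lies on this x axis.
- piston: Bystander: aluminium piston standing on the bench, 84 mm diameter, 66 mm high. Origin: centre of the underside.
- jar: Bystander: grease jar with a red cap, 60 mm diameter, 75 mm high. Origin: centre of the underside.
- socket: Bystander: black impact socket standing on the bench, 28 mm diameter, 40 mm high. Origin: centre of the underside.

How it is judged:
On the way, in this order (a step that is already met when the one before it is completed fails the run):
1. all three parts lie released inside the tray (x of cap in the frame of tray between -0.078 and 0.078 m and y of cap in the frame of tray between -0.108 and 0.108 m and z of cap in the frame of tray between -0.002 and 0.045 m and x of tappet in the frame of tray between -0.078 and 0.078 m and y of tappet in the frame of tray between -0.108 and 0.108 m and z of tappet in the frame of tray between -0.002 and 0.045 m and x of bolt in the frame of tray between -0.078 and 0.078 m and y of bolt in the frame of tray between -0.108 and 0.108 m and z of bolt in the frame of tray between -0.002 and 0.045 m and x of bolt_tip in the frame of tray between -0.078 and 0.078 m and y of bolt_tip in the frame of tray between -0.108 and 0.108 m and z of bolt_tip in the frame of tray between -0.002 and 0.1 m and contact force between the fingers and cap below 0.1 N and contact force between the fingers and tappet below 0.1 N and contact force between the fingers and bolt below 0.1 N and angle between tray's own z axis and vertical below 0.1 rad), for 0.2 s.
2. the mirror is held so that the camera sees the tag in its middle (y of tag in the frame of sight between -0.03 and 0.03 m and x of tag in the frame of sight above 0.05 m and contact force between the fingers and mirror above 0.5 N), for 0.2 s.
At the end, for the whole second after the job is handed in: The fingers still hold the mirror still (under 0.1 rad/s), turned so that the camera's line of sight, bounced off the mirror, passes within 30 mm (sideways) of the tag's centre; the cap, tappet and bolt lie wholly in the upright tray, touched by no finger (all of step 1 and all of step 2 and angular speed of mirror below 0.1 rad/s); the arm keeps its last pose, push and grip.
It fails at once if the piston is moved by more than 30 mm (distance of piston from where it was at the start of the episode above 0.03 m).
It fails at once if the grease jar is moved by more than 30 mm (distance of jar from where it was at the start of the episode above 0.03 m).
It fails at once if the black socket is moved by more than 30 mm (distance of socket from where it was at the start of the episode above 0.03 m).
It fails at once if the tray is tipped (angle between tray's own z axis and vertical above 0.4 rad).
It also fails if it takes over 72 s, if anything falls off the work surface, if the arm or the gripper's body presses on something with over 40 N, if the wrist force passes 120 N, or if a joint passes its speed limit or range.

### The arm

A 6-joint arm with a two-finger parallel gripper is mounted at the origin on the work surface. World frame = base frame: x ahead of the robot, y to its left, z up, the work surface at z = 0. Lengths are in m, angles in rad, forces in N, time in s.
With the tool pointing down it reaches from about 0.225 to 0.875 m from the base axis. Payload 3.4 kg.
Tool frame: the origin (TCP) lies on the centre line of the jaws, within the pads' length; the fingertips stand 17 mm ahead of it and the grasp point (between the pads) lies 2 mm behind it; z points along the fingers, y is the line along which they close (so a half turn about z gives the same grasp; the last joint's range is limited). The gripper opens to 85 mm and grips with 20 to 120 N. Pads are 22 mm wide; open, the fingers measure 114 mm over their backs; the gripper's body (76 mm by 85 mm) begins 54 mm behind the grasp point. The pads swing forward as they close: fully open they stand 13 mm farther back than shut.
Start: joints at [1.037, 0.276, 1.505, -0, 1.361, -0.121], TCP at [0.231, 0.527, 0.248] pointing down, gripper open.
Joint ranges: [-2.89, 2.89], [-0.75, 2.08], [0.22, 2.7], [-1.18, 4.32], [0.11, 2.71], [-2.7, 2.7]. Speed limits (rad/s): [2.57, 2.57, 3.14, 3.14, 3.14, 3.14].

### API

Orientations are given as a unit quaternion [w, x, y, z].
In Python, from rig import manip gives the robot as it stands.
- The arm moves only by the tool move_arm, never from a script. Its argument "steps" is one flat list of numbers, 7 for each row, row after row: the turn, a rotation vector about the world's x, y, z normalised to -1 to 1, where 1 is 360 degrees, then the shift along the world's x, y, z normalised to -1 to 1, where 1 is 1 m, then the opening, from -1 (shut) to 1 (fully open). A call has exactly 10 rows; each row is the pose to reach, as a shift and turn from the pose commanded when the call began, turning the shorter way round; what a row does not reach only later rows make up. A row lasts 1/10 s, in which the tool goes at most 50 mm and 8.59 degrees, less where a joint would pass 70% of its speed; a pose out of reach is approached as far as the arm can. A call with a number of a shift or a turn outside -1 to 1 is refused whole. A call with a gripper value outside its range is refused whole. The fingers move at their own pace and stop on an object; "squeeze" is the grip in N (left out, the last holds). Time passes only in rows, so rows that repeat a pose let the fingers close, or fill a call up. It gives the time, the measured TCP pose, the force, the opening and the grip force at its end, in the units of the state.
- manip.get_state(): the state, without advancing time (a new reading comes with each control period).
- manip.get_image(name): name is "scene" or "top"; returns a dict with "pixels" (384x512x3 uint8, blue, green, red), "fx", "fy", "cx", "cy" (pixels), "D" ([k1, k2, p1, p2, k3] as OpenCV has them; the pictures are not rectified), "R" (3x3) and "t" (3): a world point X has camera coordinates R X + t. Camera axes: x right, y down, z forward; pixel columns grow to the right and rows downward; lengths in m; the calibration is good to about 2 mm. A picture is of the moment at which its call begins. There is no depth.
- manip.sign_off(): hands the job in; it is judged then, once.
The state is a dict: "clock": time; "qpos": joint angles; "qd": joint speeds; "effort": joint torques, N m; "position": TCP position; "ee_rot": TCP orientation; "contact_force": force on the tool from outside, world axes, zero at the start; "moment": the same for the moment, N m; "width": finger opening in m; "gripper_force": force on a finger pad.
Only numpy, scipy, OpenCV 4.12 (cv2) and the standard library are available. Lean on these libraries where they do the work, as an engineer would, in place of code of your own. Each camera call takes 0.05 s, during which the arm holds its last target. There are 200 camera calls.

## Working session

There is one attempt and no reset: what is moved stays moved. The work goes in short steps, Python scripts to look and compute and a tool call to move; the robot and the scene stay as the last step left them, time stands still between calls to the robot, and variables do not carry over. Pictures are saved under pics/ and viewed, at most 10 in all, crops included, and the job is handed in when it is done.

Besides the shell and the picture viewer there is one more tool, called as name(argument=value, ...) on one line, values as JSON. move_arm: Moves the arm, as the interface text tells. Scaled input: -1 to 1 covers 1 m each way for a shift and 360 degrees each way for a turn. Its arguments: {"type":"object","properties":{"steps":{"type":"array"},"squeeze":{"type":"number"}},"required":["steps"]}

```bash
mkdir -p pics; cat > h.py <<'E'
import numpy as np, cv2
from rig import manip
def snap(n):
    c=manip.get_image(n); c['K']=np.array([[c['fx'],0,c['cx']],[0,c['fy'],c['cy']],[0,0,1.]]); return c
def ray(c,uv,z):
    p=cv2.undistortPoints(np.array([[uv]],float),c['K'],np.array(c['D'],float))[0,0]
    R=np.array(c['R']);o=-R.T@np.array(c['t']);d=R.T@np.array([p[0],p[1],1])
    return o+d*(z-o[2])/d[2]
def proj(c,X):
    return cv2.projectPoints(np.array([X],float),cv2.Rodrigues(np.array(c['R']))[0],np.array(c['t'],float),c['K'],np.array(c['D'],float))[0][0,0]
E
python3 - <<'E'
from h import *
for n in('top','scene'):
    c=snap(n); cv2.imwrite(f'pics/{n}0.png',cv2.resize(c['pixels'],(800,600),interpolation=cv2.INTER_CUBIC))
    R=np.array(c['R']);print(n,-R.T@np.array(c['t']),R.round(2).tolist(),c['fx'])
s=manip.get_state();print(s['ee_rot'],s['position'],s['width'],s['clock'])
E
```

```text
top [0.28967462 0.04472444 1.25092914] [[0.02, -1.0, 0.0], [-0.98, -0.02, -0.2], [0.2, 0.0, -0.98]] 436.9756861076389
scene [ 1.12272348 -0.67745016  0.94855019] [[0.77, 0.63, 0.01], [0.43, -0.51, -0.74], [-0.46, 0.58, -0.67]] 426.98186002003825
[-2.45133500e-04  2.04940429e-01  9.78774124e-01 -7.58491791e-04] [0.23048866 0.52632397 0.24753499] 0.08516154046139889 0.1
```

View pics/top0.png

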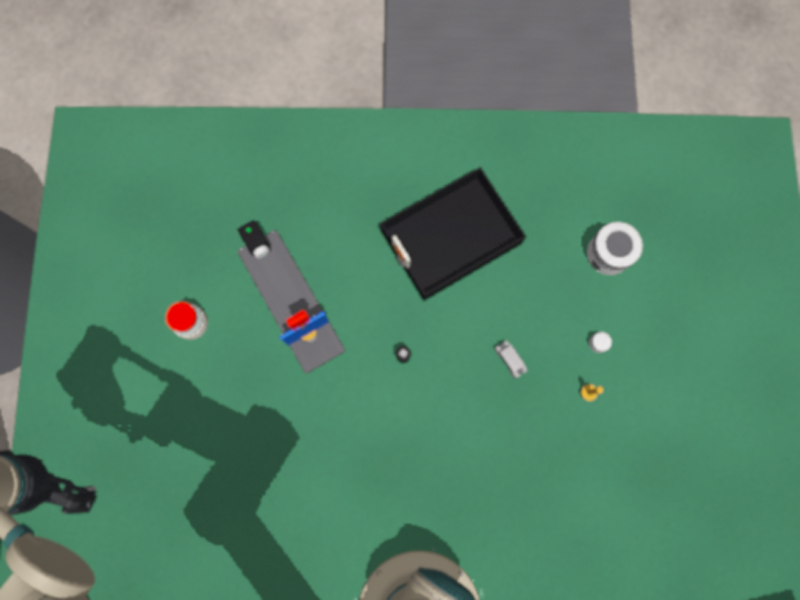

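View pics/scene0.png

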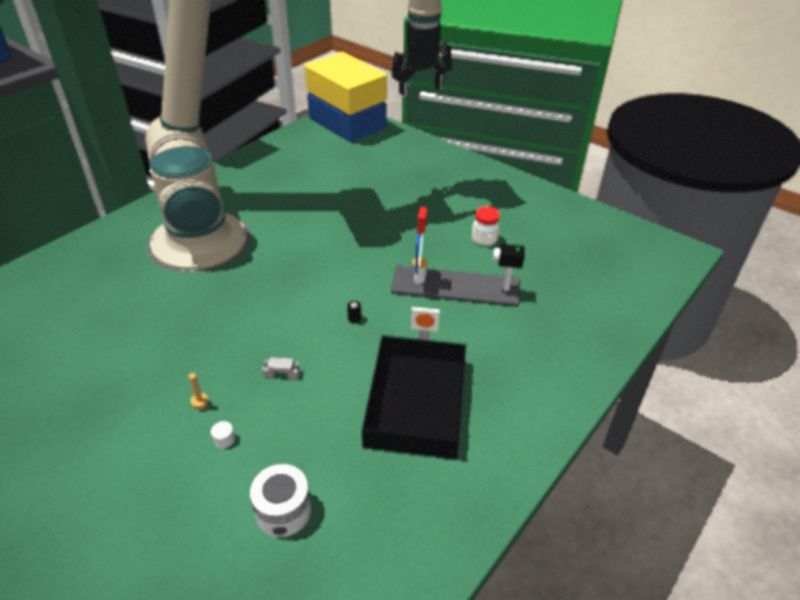

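The top view (800x600) shows: cap (511,359), tappet (600,342), bolt (590,392), socket (402,353), tray corners (480,170), (524,238), (425,297) and (380,225) with the tag plate at (400,250), mirror grip (298,319), lens (262,251), jar (185,318), piston (617,246). The scene view agrees: bolt foot (200,402), tip (194,376), tag (425,320).

```bash
cat > m.py <<'E'
from h import *
def blobs(c,lo,hi,amin=8):
    hsv=cv2.cvtColor(c['pixels'],cv2.COLOR_BGR2HSV)
    m=cv2.inRange(hsv,np.array(lo),np.array(hi)); k,cs=m,cv2.findContours(m,cv2.RETR_EXTERNAL,cv2.CHAIN_APPROX_NONE)[0]
    return [x for x in cs if cv2.contourArea(x)>=amin]
def near(c,lo,hi,uv,r=45):
    uv=np.array(uv)/1.5625
    b=[x for x in blobs(c,lo,hi) if np.linalg.norm(x[:,0].mean(0)-uv)<r/1.5625]
    return max(b,key=cv2.contourArea) if b else None
def cen(x):
    m=cv2.moments(x);return m['m10']/m['m00'],m['m01']/m['m00']
E
python3 - <<'E'
from m import *
t=snap('top');s=snap('scene')
grey=((0,0,110),(180,70,255));gold=((12,110,80),(32,255,255));red=((0,150,100),(9,255,255));dark=((0,0,0),(180,255,50))
for nm,c,col,uv,z in [('tappet',t,grey,(600,342),.03),('tappet_s',s,grey,(223,435),.02),('cap',t,grey,(511,359),.03),('cap_s',s,grey,(281,368),.02),
  ('bolt',t,gold,(588,392),.013),('bolt_s',s,gold,(198,395),.03),('grip',t,red,(298,319),.185),('jar',t,red,(182,316),.075),('socket',t,dark,(402,353),.03),('tag_s',s,((0,120,80),(20,255,255)),(425,320),.1),('tray',t,dark,(450,235),.05),('tray_s',s,dark,(415,395),.05),('piston',t,grey,(617,246),.066),('grip_s',s,red,(423,220),.168),('cam_s',s,dark,(511,256),.1)]:
    x=near(c,*col,uv)
    if x is None: print(nm,None);continue
    r=cv2.minAreaRect(x);bp=cv2.boxPoints(r)
    print(nm,np.round(cen(x),1),cv2.contourArea(x),'P',ray(c,cen(x),z).round(4)[:2],'box',[ray(c,p,z).round(3)[:2].tolist() for p in bp], np.round(r[1],1))
# manual points (800x600)
for n,c,p,z in[('boltfoot_s',s,(200,402),.01),('bolttip_s',s,(194,375),.079),('lens_t',t,(262,251),.11),('lens_s',s,(497,254),.1),('basecorners',t,(240,250),.012),('',t,(275,232),.012),('',t,(343,350),.012),('',t,(308,371),.012)]+[('tray',t,p,.05) for p in((480,170),(524,238),(425,297),(380,225))]+[('trays',s,p,.05) for p in((381,340),(466,345),(458,450),(364,440))]:
    print(n,ray(c,np.array(p)/1.5625,z).round(3)[:2])
def up(c,n,x,y,w,h):
    cr=c['pixels'][y:y+h,x:x+w]; return cv2.resize(cr,(800,600),interpolation=cv2.INTER_CUBIC)
a=up(t,'',140,100,256,192);cv2.imwrite('pics/topc.png',a)
E
```

```text
tappet [384.3 218.7] 142.5 P [ 0.4747 -0.3244] box [[0.493, -0.304], [0.494, -0.345], [0.457, -0.343], [0.456, -0.303]] [13. 14.]
tappet_s [141.9 277.3] 196.5 P [ 0.4787 -0.328 ] box [[0.442, -0.324], [0.472, -0.299], [0.514, -0.334], [0.484, -0.358]] [17. 15.]
cap [327.2 229.5] 226.5 P [ 0.4414 -0.1615] box [[0.461, -0.128], [0.479, -0.155], [0.423, -0.193], [0.405, -0.166]] [24.4 11.3]
cap_s [177.9 232.7] 147.0 P [ 0.4366 -0.1601] box [[0.401, -0.175], [0.436, -0.115], [0.475, -0.142], [0.44, -0.199]] [11.6 24. ]
bolt [377.7 250.5] 89.0 P [ 0.3857 -0.3069] box [[0.398, -0.291], [0.399, -0.328], [0.371, -0.327], [0.37, -0.29]] [10. 13.]
bolt_s [126.4 253. ] 103.0 P [ 0.3908 -0.3063] box [[0.339, -0.284], [0.359, -0.265], [0.425, -0.313], [0.405, -0.332]] [22.5 10.2]
grip [190.  203.5] 79.0 P [0.4816 0.204 ] box [[0.481, 0.225], [0.498, 0.193], [0.48, 0.184], [0.463, 0.215]] [ 8.  14.3]
jar [115.4 202.1] 261.0 P [0.5018 0.4268] box [[0.5, 0.463], [0.537, 0.429], [0.501, 0.39], [0.465, 0.424]] [18.4 18.4]
socket None
tag_s [271.5 204.6] 64.5 P [0.6214 0.0392] box [[0.6, 0.041], [0.625
[... 312 characters left out ...]
on [395.3 157.7] 777.5 P [ 0.6441 -0.3532] box [[0.693, -0.314], [0.695, -0.401], [0.594, -0.395], [0.593, -0.31]] [34. 30.]
grip_s [269.7 139.2] 61.5 P [0.4796 0.2117] box [[0.495, 0.17], [0.449, 0.242], [0.466, 0.249], [0.51, 0.177]] [ 5.6 15.9]
cam_s [326.8 163.7] 150.5 P [0.6434 0.3004] box [[0.605, 0.32], [0.64, 0.35], [0.677, 0.288], [0.644, 0.26]] [14. 14.]
boltfoot_s [ 0.39  -0.305]
bolttip_s [ 0.39  -0.302]
lens_t [0.612 0.281]
lens_s [0.619 0.288]
basecorners [0.641 0.344]
 [0.678 0.279]
 [0.455 0.143]
 [0.415 0.205]
tray [ 0.793 -0.106]
tray [ 0.662 -0.186]
tray [ 0.548 -0.005]
tray [0.682 0.079]
trays [ 0.563 -0.013]
trays [0.692 0.078]
trays [ 0.814 -0.121]
trays [ 0.686 -0.202]
```

View pics/topc.png

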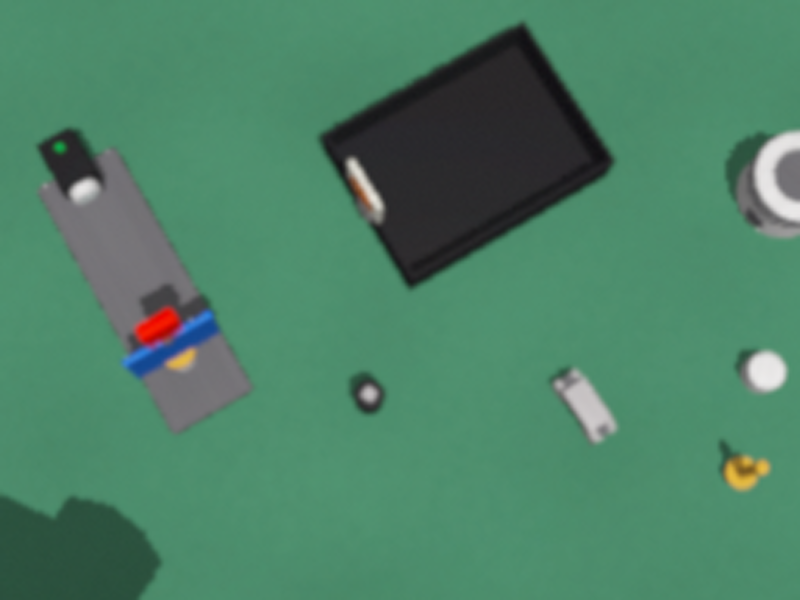

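The crop confirms the cap's bar points about 33° from world x, and the mirror base, at about 31.6°, looks parallel to the tray's x axis. I'm going to the cap first, with the jaws closing along -57°.

move_arm(steps=[0, 0, -0.343, 0.21, -0.687, -0.08, 1, 0, 0, -0.343, 0.21, -0.687, -0.08, 1, 0, 0, -0.343, 0.21, -0.687, -0.08, 1, 0, 0, -0.343, 0.21, -0.687, -0.08, 1, 0, 0, -0.343, 0.21, -0.687, -0.08, 1, 0, 0, -0.343, 0.21, -0.687, -0.08, 1, 0, 0, -0.343, 0.21, -0.687, -0.08, 1, 0, 0, -0.343, 0.21, -0.687, -0.08, 1, 0, 0, -0.343, 0.21, -0.687, -0.08, 1, 0, 0, -0.343, 0.21, -0.687, -0.08, 1], squeeze=40)

```text
clock: 1.2
position: [0.3761, 0.0496, 0.193]
ee_rot: [0.0, 0.819, 0.574, 0.001]
contact_force: [0.6, 0.6, 0.2]
width: 0.0851
gripper_force: 0.0
```

move_arm(steps=[0, 0, -0.103, 0.065, -0.21, -0.09, 1, 0, 0, -0.103, 0.065, -0.21, -0.09, 1, 0, 0, -0.103, 0.065, -0.21, -0.09, 1, 0, 0, -0.103, 0.065, -0.21, -0.09, 1, 0, 0, -0.103, 0.065, -0.21, -0.09, 1, 0, 0, -0.103, 0.065, -0.21, -0.09, 1, 0, 0, -0.103, 0.065, -0.21, -0.09, 1, 0, 0, -0.103, 0.065, -0.21, -0.09, 1, 0, 0, -0.103, 0.065, -0.21, -0.09, 1, 0, 0, -0.103, 0.065, -0.21, -0.09, 1])

```text
clock: 2.2
position: [0.4409, -0.1575, 0.1036]
ee_rot: [0.0, 0.958, 0.288, 0.0]
contact_force: [0.3, -0.1, 0.0]
width: 0.0857
gripper_force: 0.0
```

```bash
python3 - <<'E'
from m import *
t=snap('top');s=snap('scene');st=manip.get_state();print(st['position'],st['ee_rot'])
a=cv2.resize(s['pixels'][150:342,60:316],(800,600),interpolation=cv2.INTER_CUBIC)
cv2.imwrite('pics/s1.png',a)
E
```

```text
[ 0.44100102 -0.15778113  0.10350385] [3.49214698e-04 9.57813695e-01 2.87389451e-01 3.26118518e-04]
```

View pics/s1.png

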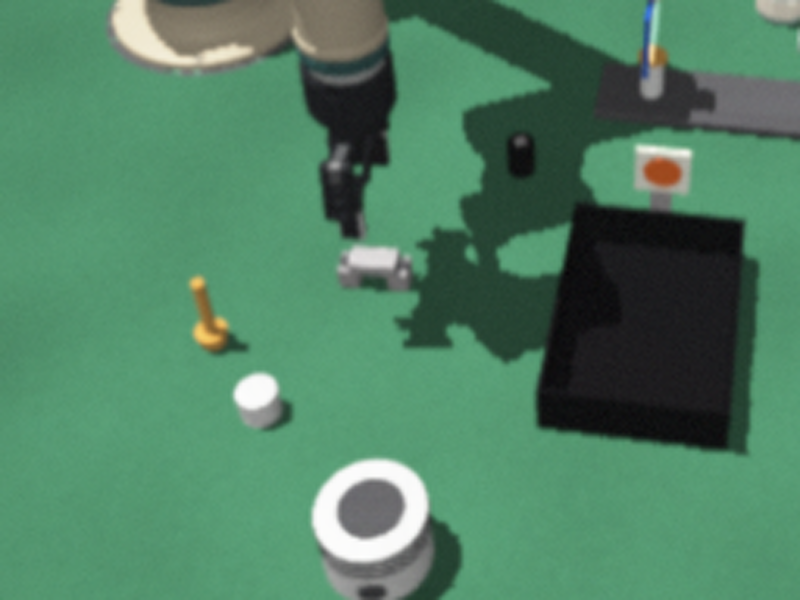

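The gripper is above the cap (374,262 in the crop) and in line with it, so I descend and grip.

move_arm(steps=[0, 0, 0, 0, -0.003, -0.04, 1, 0, 0, 0, 0, -0.003, -0.081, 1, 0, 0, 0, 0, -0.003, -0.081, 1, 0, 0, 0, 0, -0.003, -0.081, -1, 0, 0, 0, 0, -0.003, -0.081, -1, 0, 0, 0, 0, -0.003, -0.081, -1, 0, 0, 0, 0, -0.003, -0.081, -1, 0, 0, 0, 0, -0.003, -0.081, -1, 0, 0, 0, 0, -0.003, -0.081, -1, 0, 0, 0, 0, -0.003, -0.081, -1])

```text
clock: 3.3
position: [0.4422, -0.1622, 0.0235]
ee_rot: [0.001, 0.958, 0.287, 0.001]
contact_force: [0.3, -0.6, 5.8]
width: 0.0231
gripper_force: 39.7
```

move_arm(steps=[0, 0, 0, 0, 0, 0.05, -1, 0, 0, 0, 0, 0, 0.1, -1, 0, 0, 0, 0.04, 0.01, 0.12, -1, 0, 0, 0, 0.085, 0.02, 0.12, -1, 0, 0, 0, 0.13, 0.03, 0.12, -1, 0, 0, 0, 0.175, 0.04, 0.12, -1, 0, 0, 0, 0.22, 0.05, 0.12, -1, 0, 0, 0, 0.265, 0.057, 0.12, -1, 0, 0, 0, 0.265, 0.057, 0.12, -1, 0, 0, 0, 0.265, 0.057, 0.12, -1])

```text
clock: 4.3
position: [0.7059, -0.1039, 0.1406]
ee_rot: [-0.001, 0.958, 0.287, -0.001]
contact_force: [-0.5, 0.8, -3.2]
width: 0.0233
gripper_force: 41.2
```

```bash
python3 - <<'E'
from m import *
t=snap('top');s=snap('scene')
a=cv2.resize(s['pixels'][150:342,130:386],(800,600),interpolation=cv2.INTER_CUBIC)
cv2.imwrite('pics/s2.png',a)
E
```

```text
(no output)
```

View pics/s2.png

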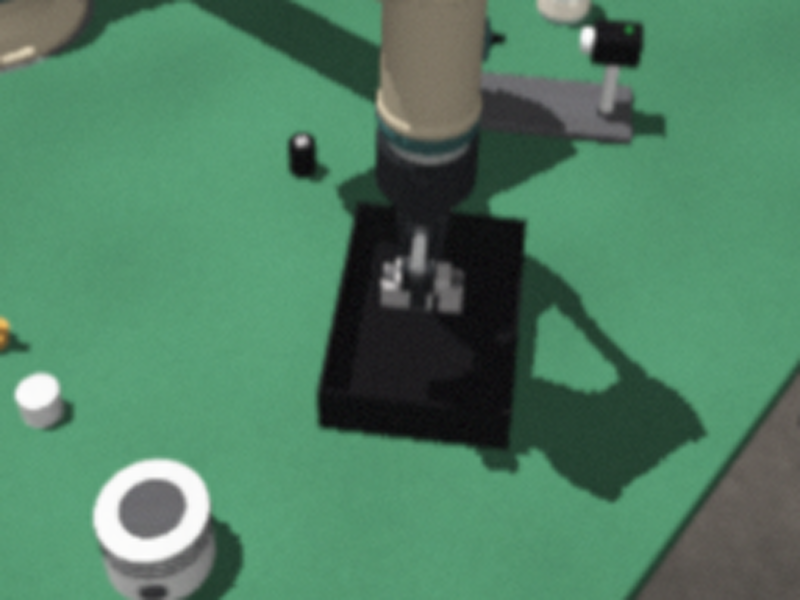

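The cap hangs centred over the tray (420,285 in the crop), so I lower it and release.

move_arm(steps=[0, 0, 0, 0, 0, -0.04, -1, 0, 0, 0, 0, 0, -0.08, -1, 0, 0, 0, 0, 0, -0.11, -1, 0, 0, 0, 0, 0, -0.11, -1, 0, 0, 0, 0, 0, -0.11, 0, 0, 0, 0, 0, 0, -0.11, 0, 0, 0, 0, 0, 0, -0.11, 0, 0, 0, 0, 0, 0, -0.07, 0, 0, 0, 0, 0, 0, -0.03, 0, 0, 0, 0, 0, 0, 0.0, 0])

```text
clock: 5.4
position: [0.707, -0.1047, 0.1462]
ee_rot: [0.001, 0.958, 0.287, 0.002]
contact_force: [-0.0, 0.4, -0.1]
width: 0.0431
gripper_force: 0.0
```

move_arm(steps=[0, 0, 0.248, -0.231, -0.221, 0, 1, 0, 0, 0.248, -0.231, -0.221, 0, 1, 0, 0, 0.248, -0.231, -0.221, 0, 1, 0, 0, 0.248, -0.231, -0.221, 0, 1, 0, 0, 0.248, -0.231, -0.221, 0, 1, 0, 0, 0.248, -0.231, -0.221, 0, 1, 0, 0, 0.248, -0.231, -0.221, 0, 1, 0, 0, 0.248, -0.231, -0.221, -0.04, 1, 0, 0, 0.248, -0.231, -0.221, -0.06, 1, 0, 0, 0.248, -0.231, -0.221, -0.06, 1])

```text
clock: 6.4
position: [0.473, -0.3246, 0.0803]
ee_rot: [-0.002, 0.513, 0.858, 0.0]
contact_force: [-0.7, -0.6, 0.1]
width: 0.0854
gripper_force: 0.0
```

```bash
python3 - <<'E'
from m import *
st=manip.get_state();print(st['position'],st['ee_rot'],st['contact_force'])
t=snap('top');s=snap('scene')
a=np.hstack([cv2.resize(s['pixels'][190:340,70:270],(400,300)),cv2.resize(t['pixels'][120:270,270:470],(400,300))])
b=np.hstack([cv2.resize(s['pixels'][180:330,200:400],(400,300)),cv2.resize(t['pixels'][80:230,200:400],(400,300))])
cv2.imwrite('pics/s3.png',np.vstack([a,b]))
E
```

```text
[ 0.47303175 -0.32461054  0.08032433] [-2.09789969e-03  5.12870778e-01  8.58463141e-01  4.47372269e-04] [-0.714883   -0.60774886  0.05690802]
```

View pics/s3.png

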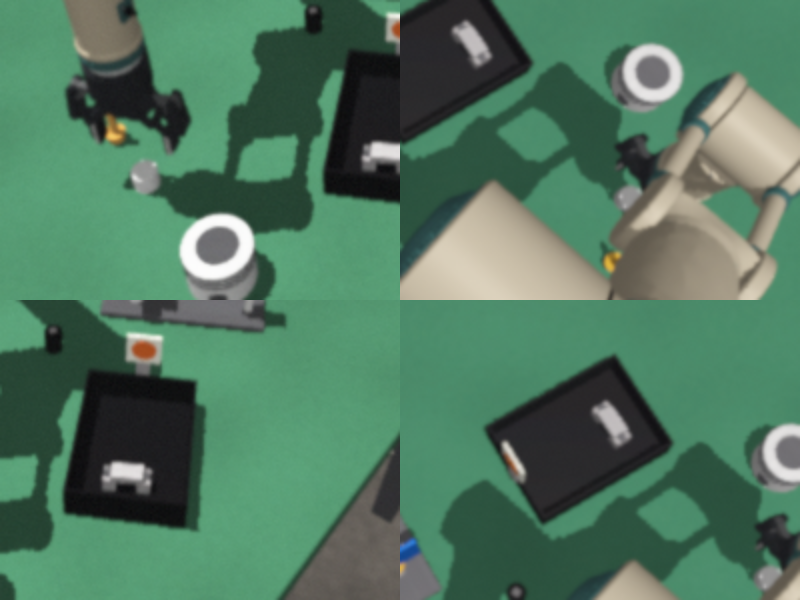

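The cap stands in the tray (top view 612,424) and the gripper is above the tappet. Next I descend, grip and lift.

move_arm(steps=[0, 0, 0.007, 0, 0, -0.04, 1, 0, 0, 0.007, 0, 0, -0.06, 1, 0, 0, 0.007, 0, 0, -0.06, 1, 0, 0, 0.007, 0, 0, -0.06, -1, 0, 0, 0.007, 0, 0, -0.06, -1, 0, 0, 0.007, 0, 0, -0.06, -1, 0, 0, 0.007, 0, 0, -0.06, -1, 0, 0, 0.007, 0, 0, -0.06, -1, 0, 0, 0.007, 0, 0, -0.06, -1, 0, 0, 0.007, 0, 0, -0.01, -1])

```text
clock: 7.5
position: [0.4714, -0.3225, 0.0676]
ee_rot: [-0.006, 0.496, 0.868, 0.001]
contact_force: [0.7, -0.4, -1.3]
width: 0.0324
gripper_force: 40.3
```

move_arm(steps=[0, 0, 0, 0, 0, 0.05, -1, 0, 0, 0, 0.02, 0.03, 0.08, -1, 0, 0, 0, 0.183, 0.302, 0.08, -1, 0, 0, 0, 0.183, 0.302, 0.08, -1, 0, 0, 0, 0.183, 0.302, 0.08, -1, 0, 0, 0, 0.183, 0.302, 0.08, -1, 0, 0, 0, 0.183, 0.302, 0.08, -1, 0, 0, 0, 0.183, 0.302, 0.08, -1, 0, 0, 0, 0.183, 0.302, 0.08, -1, 0, 0, 0, 0.183, 0.302, 0.08, -1])

```text
clock: 8.5
position: [0.6589, -0.021, 0.152]
ee_rot: [0.0, 0.495, 0.869, 0.0]
contact_force: [-0.7, -0.9, -1.2]
width: 0.0323
gripper_force: 40.3
```

move_arm(steps=[0, 0, 0, -0.004, 0, -0.04, -1, 0, 0, 0, -0.004, 0, -0.08, -1, 0, 0, 0, -0.004, 0, -0.122, -1, 0, 0, 0, -0.004, 0, -0.122, -1, 0, 0, 0, -0.004, 0, -0.122, -1, 0, 0, 0, -0.004, 0, -0.122, 0.2, 0, 0, 0, -0.004, 0, -0.122, 0.2, 0, 0, 0, -0.004, 0, -0.122, 0.2, 0, 0, 0, -0.004, 0, -0.08, 0.2, 0, 0, 0, -0.004, 0, -0.03, 0.2])

```text
clock: 9.5
position: [0.6522, -0.0233, 0.1212]
ee_rot: [-0.002, 0.496, 0.868, -0.001]
contact_force: [0.8, -0.4, 0.0]
width: 0.051
gripper_force: 0.0
```

move_arm(steps=[0, 0, 0, 0, 0, 0.03, 1, 0, 0, 0, -0.265, -0.283, 0.03, 1, 0, 0, 0, -0.265, -0.283, 0.03, 1, 0, 0, 0, -0.265, -0.283, 0.03, 1, 0, 0, 0, -0.265, -0.283, 0.03, 1, 0, 0, 0, -0.265, -0.283, 0.03, 1, 0, 0, 0, -0.265, -0.283, 0.03, 1, 0, 0, 0, -0.265, -0.283, 0.03, 1, 0, 0, 0, -0.265, -0.283, 0.03, 1, 0, 0, 0, -0.265, -0.283, 0.03, 1])

```text
clock: 10.5
position: [0.3862, -0.3096, 0.1528]
ee_rot: [0.0, 0.498, 0.867, -0.001]
contact_force: [0.4, 0.4, -0.4]
width: 0.0853
gripper_force: 0.0
```

```bash
python3 - <<'E'
from m import *
st=manip.get_state();print(st['position'],st['ee_rot'],st['contact_force'])
t=snap('top');s=snap('scene')
a=np.hstack([cv2.resize(s['pixels'][190:340,70:270],(400,300)),cv2.resize(t['pixels'][120:270,270:470],(400,300))])
b=np.hstack([cv2.resize(s['pixels'][180:330,200:400],(400,300)),cv2.resize(t['pixels'][80:230,200:400],(400,300))])
cv2.imwrite('pics/s4.png',np.vstack([a,b]))
E
```

```text
[ 0.38621719 -0.30963064  0.15283254] [ 4.86258194e-04  4.98231790e-01  8.67042897e-01 -1.20917158e-03] [ 0.39000656  0.43462425 -0.40386543]
```

View pics/s4.png

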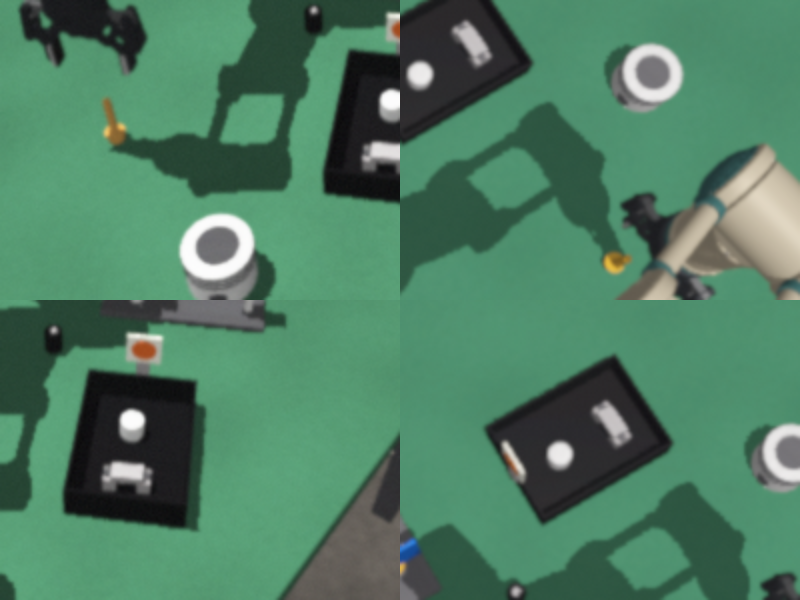

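The tappet stands in the tray (559,455) and the bolt is still upright. I now descend on the shank.

move_arm(steps=[0, 0, 0, 0.002, 0.005, -0.04, 1, 0, 0, 0, 0.002, 0.005, -0.08, 1, 0, 0, 0, 0.002, 0.005, -0.105, 1, 0, 0, 0, 0.002, 0.005, -0.105, 1, 0, 0, 0, 0.002, 0.005, -0.105, -1, 0, 0, 0, 0.002, 0.005, -0.105, -1, 0, 0, 0, 0.002, 0.005, -0.105, -1, 0, 0, 0, 0.002, 0.005, -0.105, -1, 0, 0, 0, 0.002, 0.005, -0.105, -1, 0, 0, 0, 0.002, 0.005, -0.105, -1])

```text
clock: 11.6
position: [0.3913, -0.3019, 0.0478]
ee_rot: [0.001, 0.496, 0.868, -0.0]
contact_force: [0.5, 0.8, 5.6]
width: 0.01
gripper_force: 39.0
```

move_arm(steps=[0, 0, 0, 0, 0, 0.05, -1, 0, 0, 0, 0, 0, 0.1, -1, 0, 0, 0, 0.289, 0.24, 0.12, -1, 0, 0, 0, 0.289, 0.24, 0.12, -1, 0, 0, 0, 0.289, 0.24, 0.12, -1, 0, 0, 0, 0.289, 0.24, 0.12, -1, 0, 0, 0, 0.289, 0.24, 0.12, -1, 0, 0, 0, 0.289, 0.24, 0.12, -1, 0, 0, 0, 0.289, 0.24, 0.12, -1, 0, 0, 0, 0.289, 0.24, 0.12, -1])

```text
clock: 12.6
position: [0.6827, -0.0583, 0.1665]
ee_rot: [0.0, 0.495, 0.869, 0.001]
contact_force: [0.5, -1.2, -1.3]
width: 0.01
gripper_force: 39.2
```

move_arm(steps=[0, 0, 0, -0.002, -0.003, -0.04, -1, 0, 0, 0, -0.002, -0.003, -0.08, -1, 0, 0, 0, -0.002, -0.003, -0.113, -1, 0, 0, 0, -0.002, -0.003, -0.113, -1, 0, 0, 0, -0.002, -0.003, -0.113, -1, 0, 0, 0, -0.002, -0.003, -0.113, 0, 0, 0, 0, -0.002, -0.003, -0.113, 0, 0, 0, 0, -0.002, -0.003, -0.113, 0, 0, 0, 0, -0.002, -0.003, -0.07, 0, 0, 0, 0, -0.002, -0.003, -0.02, 0])

```text
clock: 13.6
position: [0.6763, -0.0642, 0.146]
ee_rot: [-0.002, 0.496, 0.868, -0.001]
contact_force: [0.9, -0.0, -0.4]
width: 0.0425
gripper_force: 0.0
```

move_arm(steps=[0, 0, 0, 0, 0, 0.05, 1, 0, 0, 0, 0, 0, 0.104, 1, 0, 0, 0, -0.08, 0.02, 0.104, 1, 0, 0, 0, -0.16, 0.04, 0.104, 1, 0, 0, 0, -0.24, 0.06, 0.104, 1, 0, 0, 0, -0.24, 0.06, 0.104, 1, 0, 0, 0, -0.24, 0.06, 0.104, 1, 0, 0, 0, -0.24, 0.06, 0.104, 1, 0, 0, 0, -0.24, 0.06, 0.104, 1, 0, 0, 0, -0.24, 0.06, 0.104, 1])

```text
clock: 14.6
position: [0.4394, -0.0048, 0.2519]
ee_rot: [0.001, 0.496, 0.868, 0.001]
contact_force: [-0.1, 0.2, 0.4]
width: 0.0853
gripper_force: 0.0
```

```bash
python3 - <<'E'
from m import *
t=snap('top');s=snap('scene')
a=np.hstack([cv2.resize(s['pixels'][120:270,220:420],(400,300)),cv2.resize(t['pixels'][120:270,130:330],(400,300))])
b=np.hstack([cv2.resize(s['pixels'][180:330,200:400],(400,300)),cv2.resize(t['pixels'][80:230,200:400],(400,300))])
cv2.imwrite('pics/s5.png',np.vstack([a,b]))
def P(c): return c['K']@np.c_[np.array(c['R']),np.array(c['t'])]
def tri(a,b):
    u=[cv2.undistortPoints(np.array([[p]],float),c['K'],np.array(c['D'],float),P=c['K'])[0,0] for c,p in((t,a),(s,b))]
    X=cv2.triangulatePoints(P(t),P(s),u[0].reshape(2,1),u[1].reshape(2,1))[:,0];return (X[:3]/X[3]).round(4)
red=((0,150,100),(9,255,255))
for c,uv in((t,(298,319)),(s,(423,220))):
    x=near(c,*red,uv)
    if x is not None: print(cen(x),[ray(c,cen(x),z).round(4)[:2] for z in(.168,.178,.185)])
print('grip0',tri((190,203.5),(269.7,139.2)))
o=near(s,(0,120,80),(20,255,255),(425,320)); print('tag',ray(s,cen(o),.1))
E
```

```text
(190.05833333333334, 203.43541666666664) [array([0.4849, 0.2065]), array([0.4831, 0.205 ]), array([0.4818, 0.204 ])]
(269.8404255319149, 139.94326241134752) [array([0.4821, 0.2089]), array([0.4903, 0.1976]), array([0.4961, 0.1896])]
grip0 [0.4837 0.2059 0.1732]
tag [0.62119723 0.03938881 0.1       ]
```

View pics/s5.png

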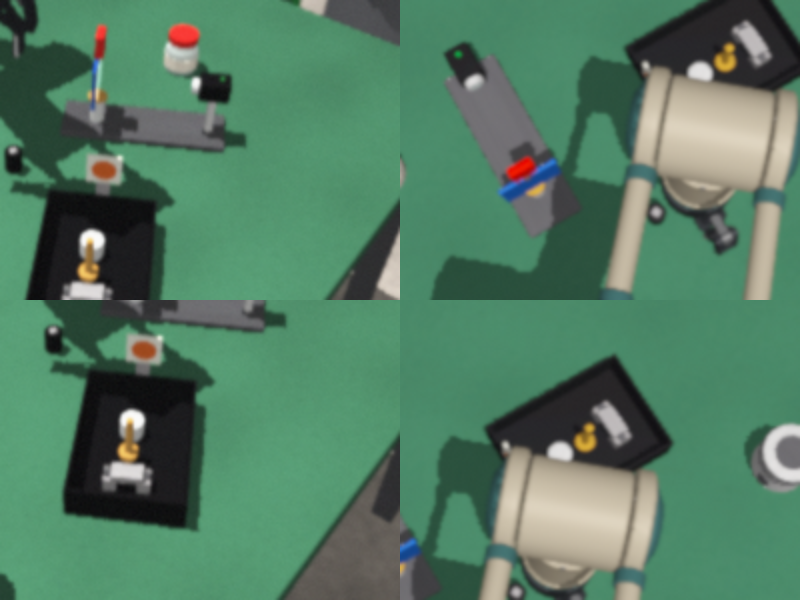

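All three parts are in the tray with the bolt standing (585,440), and the grip is at about (0.483, 0.206). I'm moving over the mirror.

move_arm(steps=[0, 0, 0.002, 0.044, 0.211, 0, 1, 0, 0, 0.002, 0.044, 0.211, 0, 1, 0, 0, 0.002, 0.044, 0.211, 0, 1, 0, 0, 0.002, 0.044, 0.211, 0, 1, 0, 0, 0.002, 0.044, 0.211, 0, 1, 0, 0, 0.002, 0.044, 0.211, 0, 1, 0, 0, 0.002, 0.044, 0.211, 0, 1, 0, 0, 0.002, 0.044, 0.211, 0, 1, 0, 0, 0.002, 0.044, 0.211, 0, 1, 0, 0, 0.002, 0.044, 0.211, 0, 1])

```text
clock: 15.7
position: [0.482, 0.2054, 0.2512]
ee_rot: [0.0, 0.491, 0.871, 0.0]
contact_force: [-0.0, -0.9, -0.3]
width: 0.085
gripper_force: 0.0
```

move_arm(steps=[0, 0, 0, 0.001, 0.001, -0.03, 1, 0, 0, 0, 0.001, 0.001, -0.06, 1, 0, 0, 0, 0.001, 0.001, -0.079, 1, 0, 0, 0, 0.001, 0.001, -0.079, 1, 0, 0, 0, 0.001, 0.001, -0.079, -1, 0, 0, 0, 0.001, 0.001, -0.079, -1, 0, 0, 0, 0.001, 0.001, -0.079, -1, 0, 0, 0, 0.001, 0.001, -0.079, -1, 0, 0, 0, 0.001, 0.001, -0.079, -1, 0, 0, 0, 0.001, 0.001, -0.079, -1])

```text
clock: 16.7
position: [0.483, 0.2074, 0.1727]
ee_rot: [0.0, 0.491, 0.871, 0.0]
contact_force: [-1.3, -0.9, 5.5]
width: 0.0136
gripper_force: 40.9
```

move_arm(steps=[0, 0, -0.015, 0, 0, 0, -1, 0, 0, -0.03, 0, 0, 0, -1, 0, 0, -0.045, 0, 0, 0, -1, 0, 0, -0.06, 0, 0, 0, -1, 0, 0, -0.075, 0, 0, 0, -1, 0, 0, -0.09, 0, 0, 0, -1, 0, 0, -0.105, 0, 0, 0, -1, 0, 0, -0.114, 0, 0, 0, -1, 0, 0, -0.114, 0, 0, 0, -1, 0, 0, -0.114, 0, 0, 0, -1])

```text
clock: 17.7
position: [0.4848, 0.2078, 0.1727]
ee_rot: [0.001, 0.764, 0.645, 0.002]
contact_force: [5.4, 0.3, 2.5]
width: 0.0134
gripper_force: 40.4
```

```bash
python3 - <<'E'
from m import *
st=manip.get_state();print(st['position'],st['ee_rot'],st['contact_force'],st['moment'],st['width'])
t=snap('top');s=snap('scene')
a=np.hstack([cv2.resize(s['pixels'][120:270,220:420],(400,300)),cv2.resize(t['pixels'][120:270,130:330],(400,300))])
b=np.hstack([cv2.resize(s['pixels'][180:330,200:400],(400,300)),cv2.resize(t['pixels'][80:230,200:400],(400,300))])
cv2.imwrite('pics/s6.png',np.vstack([a,b]))
hsv=cv2.cvtColor(t['pixels'],cv2.COLOR_BGR2HSV)
m=near(t,(100,120,60),(125,255,255),(303,327),60)
if m is not None:
    r=cv2.boxPoints(cv2.minAreaRect(m));print([ray(t,p,.14).round(3)[:2].tolist() for p in r])
E
```

```text
[0.4848351  0.20782802 0.17273345] [0.00111589 0.76446627 0.64466006 0.00186849] [5.44149722 0.28107934 2.51352273] [-0.12349979 -0.40061621  0.07711967] 0.013436434343211628
[[0.475, 0.175], [0.478, 0.165], [0.461, 0.159], [0.457, 0.169]]
```

View pics/s6.png

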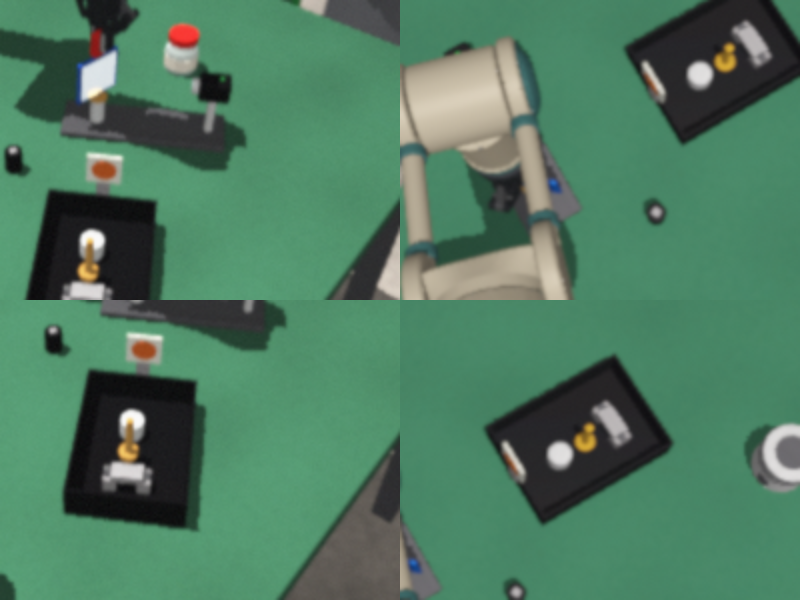

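The mirror has turned, the parts are still in the tray, and the spring moment (0.077 N m) fits a turn of about 0.65–0.7 rad. I'll cross-check the angle from the frame edges in this picture, where the bottom corners are at about (80,98) and (117,79).

```bash
python3 - <<'E'
from m import *
s=snap('scene')
for a,b,z in(((80,100),(116,80),.062),((81,68),(117,49),.14)):
    A,B=[ray(s,(220+p[0]/2,120+p[1]/2),z) for p in(a,b)]
    d=A-B; print(A.round(3),B.round(3),np.linalg.norm(d),np.degrees(np.arctan2(d[1],d[0])))
st=manip.get_state();print(st['ee_rot'],np.abs(st['qd']).max(),st['gripper_force'],st['clock'])
E
```

```text
[0.472 0.176 0.062] [0.486 0.256 0.062] 0.08106808326591029 -99.60311252562857
[0.482 0.163 0.14 ] [0.495 0.239 0.14 ] 0.0771197237202798 -99.78517628138073
[0.00113709 0.76456195 0.64454641 0.00191551] 0.0017919671108124213 40.45446574687958 17.85
```

The glass normal measures -9.7°, against -9.6° wanted, and the arm is still, so I'm handing in.

```bash
python3 -c "
from rig import manip
print(manip.sign_off())"
```

```text
the job is handed in; nothing more can be done
None
```

I handed the job in at about 18 s: the cap, tappet and bolt are in the upright tray, and the gripper is holding the mirror still, aimed at the tag (glass normal measured at -9.7°, -9.6° wanted); sign-off did not return a verdict.

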